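# Let the ratchet bender back down

### The job

The small bench bender is wound up and held by its pawl: flick the orange-tipped pawl lever over to release, without leaning hard on it, then take the red crank grip, wind it on a little until the pawl springs clear of the ratchet, and ease the crank slowly back, keeping the grip held between the fingers until it rests on its stop. Never let the crank fly back or force it against the stop. Then let go, with the pawl left off and the other things on the bench left alone.

Things in the scene. Friction and masses are not known exactly. Their poses are not given: they have to be found in the camera images.
- bender: the bender: a dark green-grey steel plate 260 x 260 x 12 mm fixed to the bench, with a ratchet wheel (112 mm across its 24 teeth, dark), a green spring drum and a steel crank arm on one upright axis over the plate's centre. The origin is on that axis, on the bench; z is up; at yaw 0 its x and y are the world's.
- drum_axis (a point): point on the crank's upright axis, 46 mm above the bench, at the mid-height of the crank arm (arm 20 mm wide, 12 mm thick, top 52 mm above the bench). The green drum on the axis is 68 mm across and rises, with its nut, to 96 mm; a steel roller on the arm, 20 mm across, 62 mm from the axis, rises to 78 mm.
- crank_turn (a joint): turn of crank, wheel and drum, rad; grows as wound, anticlockwise from above (limit 1.75). Starts near 1.23, held by the pawl. A return spring drives it back: 0.8 N m plus 0.8 N m/rad (7 N at the grip near rest, 15 N wound), drag 0.35 N m s/rad. Its rest is a brass stop pin set anywhere from 0 to 0.6, not measured: found by feel, as the load leaves the hand there.
- crank: the crank arm, ratchet wheel and drum, turning together. The origin lies on the axis, on the bench; its x axis runs along the arm to the grip. At joint 0 the arm points along the yaw of bender plus 3.49 rad (from world x, anticlockwise).
- grip (a point): centre of the red upright grip sleeve on the crank's end: 26 mm across, 56 mm tall, from 56 to 112 mm above the bench, 135 mm from the crank's axis. It spins freely on its post, so a hand can keep its own direction while the crank turns. Take it from above.
- selector_turn (a joint): turn of the pawl lever, rad: 0 = pawl on (start), 0.7 = released (end of its travel). It grows clockwise seen from above. It turns stiffly (about 4 N at its tip) and stays where it is left.
- thumb (a point): centre of the lever's upright orange tip post: 14 mm across, 42 to 86 mm above the bench, 55 mm from the lever's own upright pin (yellow arm 34 to 42 mm above the bench). The pin stands at x -42, y +78 mm in bender's frame. The lever starts at the bender's yaw plus 2.67 rad (pin to post, from world x, anticlockwise); to release, the post goes clockwise by 0.7 rad.
- pawl_nose (a point): tip of the brass pawl, 25 mm above the bench, on the lever's pin and sprung to the lever. About 50 mm from the crank's axis when in the teeth (they end at 56 mm), about 80 mm when clear. With the lever released it stays caught under load until the crank is wound on by about 0.1 rad, then springs clear; prised out under load, the crank would fly back.
- stop_rail: the curved rail on the plate in which the brass stop pin (16 mm across, top 58 mm above the bench, 95 mm from the axis) is clamped at an unmeasured place. The origin is the bender's, and tells nothing of the pin.
- selector: the yellow pawl lever with the pawl; its origin lies on its pin, on the bench.
- hexkey: a bent black steel hex key, 70 by 28 mm, lying on the bender's plate; bystander
- strip: a flat steel strip, 180 x 20 x 6 mm, lying beside the bender; bystander
- marker: a grey marker pen with black cap, 130 mm long, lying near the bender; bystander
- hammer: a hammer lying on the bench; bystander
- oilcan: a red can with a paper label, 64 mm across, 130 mm tall; bystander
- wrench: a steel wrench lying on the bench; bystander
- tray: a small open blue tray of bolts, 100 x 80 x 35 mm; bystander

How it is judged:
By the outcome, as a careful person would: the job done as asked, in the order asked, and still so for the second after the job is handed in, with the robot touching nothing.
It also fails if it takes over 72 s, if anything falls off the work surface, if the arm or the gripper's body presses on something with over 40 N, if the wrist force passes 120 N, or if a joint passes its speed limit or range.

### The arm

A 7-joint arm with a two-finger parallel gripper is mounted at the origin on the work surface. World frame = base frame: x ahead of the robot, y to its left, z up, the work surface at z = 0. Lengths are in m, angles in degrees, forces in N, time in s.
With the tool pointing down it reaches from about 0.425 to 0.875 m from the base axis. Payload 4.7 kg.
Tool frame: the origin (TCP) lies on the centre line of the jaws, within the pads' length; the fingertips stand 8 mm ahead of it and the grasp point (between the pads) lies 11 mm behind it; z points along the fingers, y is the direction in which the jaws open and shut (so a half turn about z gives the same grasp; the last joint's range is limited). The gripper opens to 87 mm and grips with 3 to 60 N. Pads are 19 mm wide; open, the fingers measure 117 mm over their backs; the gripper's body (75 mm by 190 mm) begins 51 mm behind the grasp point.
Start: joints at [-71.156, 18.392, -4.016, 83.108, 1.295, 78.541, -3.26], TCP at [0.201, 0.618, 0.207] pointing down, gripper open.
Joint ranges: [-163.93, 163.93], [-17.29, 119.83], [-79.2, 71.16], [3.27, 140.29], [-89.18, 269.18], [5.43, 117.66], [-154.24, 154.24]. Speed limits (degrees/s): [147.25, 147.25, 180, 180, 180, 180, 180].

### API

Orientations are given as [roll, pitch, yaw] about the fixed x, y, z axes, in that order (R = Rz(yaw) Ry(pitch) Rx(roll)).
In Python, from cell import env gives the robot as it stands. The module is installed in compiled form; this text tells all that it offers.
- The arm moves only by the tool move_arm, never from a script. Its argument "steps" is a list of rows, each a list of 2 entries, a list of its own where there are three numbers: the shift along the tool's x, y, z in m, then the turn about the tool's z in rad. A call has 1 to 20 rows; each row is the pose to reach, as a shift and turn from the pose commanded when the call began, along the tool's axes at that moment; what a row does not reach only later rows make up. A row lasts 1/8 s, in which the tool goes at most 62.5 mm and 10.7 degrees, less where a joint would pass 70% of its speed; a pose out of reach is approached as far as the arm can. A call with a gripper value outside its range is refused whole. "hand" is the closure, from -1 (fully open) to 1 (shut), set as the call begins (left out, the last holds). The fingers move at their own pace and stop on an object; "squeeze" is the grip in N (left out, the last holds). Time passes only in rows, so rows that repeat a pose let the fingers close. It gives the time, the measured TCP pose, the force and the opening at its end, in the units of the state.
- env.get_obs(): the state, without advancing time (a new reading comes with each control period).
- env.read_camera(name): name is "scene" or "side" or "wrist"; returns (picture, depth): 400x640x3 uint8, red, green, blue; 400x640 float32, m along the optical axis (not along the pixel's ray), 0 where there is no reading.
- env.calibration(name): a dict with "intrinsics" (3x3 intrinsics, pixels), "D" ([k1, k2, p1, p2, k3] as OpenCV has them; the pictures are not rectified), "position" and "orientation" of the camera in the world; the wrist camera has in their place "mount" (4x4, takes a point from camera to tool coordinates, whose origin is the TCP and whose axes are the flange's). Camera axes: x right, y up, looking along -z (the intrinsics and any distortion apply to the point x, -y, -z); pixel columns grow to the right and rows downward; lengths in m; the calibration is good to about 2 mm. A picture is of the moment at which its call begins: read the wrist's pose just before it. calibration takes no time and is no camera call.
- env.sign_off(): hands the job in, once; it reports no verdict.
Trained networks look in the newest picture that a camera, given by its name, has taken for a name from the list of things; names that differ only in an ending like _2 or _b are one class to them, and where a whole thing is asked for, a point or a joint stands for the part that bears it (a point fixed in the world has none). Each returns a list of dicts, best first, with "conf" (0 to 1); they miss things now and then, are a little off and sometimes report something else, mostly with a low value. They report only what shows in the picture. A call takes as long as a camera call.
- env.cut_out(camera, query): "region" (400x640 bool, what is visible of it) and "uv" ([column, row] in pixels, amid what is visible of it).
The state is a dict: "time_s": time; "qpos": joint angles; "joint_velocities": joint speeds; "effort": joint torques, N m; "tool_pos": TCP position; "tool_rot": TCP orientation; "force": force on the tool from outside, world axes, zero at the start; "wrist_torque": the same for the moment, N m; "grip_width": finger opening in m.
Only numpy, scipy, OpenCV 4.12 (cv2) and the standard library are available. Lean on these libraries where they do the work, as an engineer would, in place of code of your own. Each camera call takes 0.05 s, during which the arm holds its last target. There are 200 camera calls.

## Working session

There is one attempt and no reset: what is moved stays moved. The work goes in short steps, Python scripts to look and compute and a tool call to move; the robot and the scene stay as the last step left them, time stands still between calls to the robot, and variables do not carry over. Pictures are saved under pics/ and viewed, about 8 in all and at most 12, crops included, and the job is handed in when it is done.

Besides the shell and the picture viewer there is one more tool, called after "Request:" by a JSON object that holds its "method" and its "body", one argument or row to a line. move_arm: Moves the arm, as the interface text tells. Its arguments: {"type":"object","properties":{"steps":{"type":"array"},"hand":{"type":"number"},"squeeze":{"type":"number"}},"required":["steps"]}

```bash
mkdir -p pics; cat > h.py <<'E'
import numpy as np, cv2
from scipy.spatial.transform import Rotation as R
from cell import env
def pose(cam):
    c=env.calibration(cam)
    if 'mount' in c:
        o=env.get_obs(); T=np.eye(4); T[:3,:3]=R.from_euler('xyz',o['tool_rot'],degrees=True).as_matrix(); T[:3,3]=o['tool_pos']
        T=T@np.array(c['mount']); return c,T
    T=np.eye(4); T[:3,3]=c['position']; q=np.array(c['orientation'],float)
    T[:3,:3]=q if q.shape==(3,3) else (R.from_euler('xyz',q,degrees=True).as_matrix() if q.size==3 else R.from_quat(q).as_matrix())
    return c,T
def world(c,T,uv,d):
    p=cv2.undistortPoints(np.array(uv,float).reshape(-1,1,2),np.array(c['intrinsics'],float),np.array(c['D'],float)).reshape(-1,2)
    d=np.array(d,float).reshape(-1)
    P=np.c_[p[:,0]*d,-p[:,1]*d,-d]
    return P@T[:3,:3].T+T[:3,3]
def look(cam,names,out=None):
    c,T=pose(cam); im,dep=env.read_camera(cam)
    if out: cv2.imwrite('pics/'+out,im[...,::-1])
    for n in names:
        for r in env.cut_out(cam,n)[:2]:
            m=r['region']&(dep>0); v,u=np.nonzero(m)
            if len(u)==0: print(n,r['conf'],r['uv'],'nodepth'); continue
            P=world(c,T,np.c_[u,v],dep[m]); t=P[P[:,2]>np.percentile(P[:,2],95)-.006]
            print(cam,n,round(r['conf'],2),np.round(r['uv']),len(u),'med',np.round(np.median(P,0),3),'top',np.round(t.mean(0),3),'min',np.round(np.percentile(P,2,0),3),'max',np.round(np.percentile(P,98,0),3))
    return c,T,im,dep
E
python3 - <<'E'
from h import *
print(env.calibration('scene')); print({k:np.round(v,3) for k,v in env.get_obs().items()})
for s in ('scene','side'): look(s,['bender','drum_axis','grip','thumb','selector','pawl_nose'],s+'1.png')
E
```

```text
{'intrinsics': array([[368.83606084,   0.        , 322.50600253],
       [  0.        , 368.83606084, 203.53220879],
       [  0.        ,   0.        ,   1.        ]]), 'D': array([-0.04757833,  0.        ,  0.        ,  0.        ,  0.        ]), 'position': array([ 1.14170841, -0.13472616,  0.99859969]), 'orientation': array([31.01699212,  0.79562654, 70.97457396])}
{'time_s': np.float64(0.0), 'qpos': array([-71.155,  18.438,  -4.016,  83.174,   1.296,  78.541,  -3.262]), 'joint_velocities': array([ 0.061,  0.012, -0.07 ,  0.04 ,  0.015,  0.016,  0.013]), 'effort': array([-0.0000e+00, -4.9130e+01, -4.0400e-01, -3.1253e+01, -6.4000e-02,
        4.4000e-02,  0.0000e+00]), 'tool_pos': array([0.201, 0.617, 0.206]), 'tool_rot': array([-1.79892e+02,  7.00000e-03,  1.61964e+02]), 'force': array([-0.388,  0.107, -0.387]), 'wrist_torque': array([ 0.017, -0.013, -0.027]), 'grip_width': np.float64(0.087)}
scene bender 0.7 [321. 220.] 6574 med [0.647 0.021 0.013] top [0.629 0.004 0.09 ] min [ 0.494 -0.107  0.002] max [0.76  0.165 0.093]
scene bender 0.44 [189. 277.] 1064 med [ 0.685 -0.391  0
[... 861 characters left out ...]
04] max [0.748 0.172 0.092]
side drum_axis 0.17 [312. 205.] 1506 med [0.614 0.038 0.057] top [ 0.639 -0.041  0.099] min [ 0.573 -0.1    0.022] max [0.664 0.081 0.106]
side grip 0.67 [331. 169.] 195 med [ 0.652 -0.092  0.085] top [ 0.655 -0.096  0.11 ] min [ 0.645 -0.204 -0.001] max [ 0.758 -0.087  0.113]
side grip 0.53 [347. 212.] 328 med [ 0.538 -0.021  0.018] top [ 0.543 -0.023  0.056] min [ 0.507 -0.068  0.011] max [0.583 0.007 0.058]
side thumb 0.82 [318. 229.] 334 med [0.538 0.102 0.041] top [0.504 0.107 0.084] min [0.499 0.031 0.011] max [0.573 0.112 0.086]
side selector 0.56 [318. 231.] 292 med [0.533 0.103 0.042] top [0.504 0.108 0.084] min [0.499 0.043 0.013] max [0.571 0.112 0.086]
```

```bash
python3 -c "
import cv2,numpy as np
a=cv2.imread('pics/scene1.png')[110:310,180:460];b=cv2.imread('pics/side1.png')[110:310,180:460]
cv2.imwrite('pics/both.png',np.vstack([cv2.resize(a,None,fx=1.45,fy=1.45),cv2.resize(b,None,fx=1.45,fy=1.45)]))"
```

```text
(no output)
```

View pics/both.png

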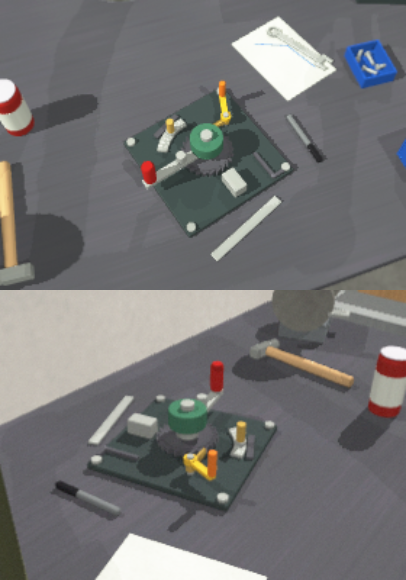

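The pictures show the bender near the centre, with the red grip at (148,172) in the top crop, the orange lever tip at (222,90) and the stop pin on its rail at (170,125). Grip and thumb give yaw ≈ 0.267 and axis ≈ (0.619, 0.031). I'm going above it for a close look.

Request:
{"method": "move_arm", "body": {
  "steps": [
    [[-0.13,-0.115,-0.03],0.06],
    [[-0.13,-0.115,-0.03],0.12],
    [[-0.13,-0.115,-0.03],0.24],
    [[-0.26,-0.23,-0.06],0.24],
    [[-0.26,-0.23,-0.06],0.24],
    [[-0.26,-0.23,-0.06],0.24],
    [[-0.39,-0.345,-0.08],0.24],
    [[-0.39,-0.345,-0.08],0.24],
    [[-0.39,-0.345,-0.094],0.24],
    [[-0.516,-0.46,-0.094],0.24],
    [[-0.516,-0.46,-0.094],0.24],
    [[-0.516,-0.46,-0.094],0.24],
    [[-0.516,-0.46,-0.094],0.24],
    [[-0.516,-0.46,-0.094],0.24],
    [[-0.516,-0.46,-0.094],0.24],
    [[-0.516,-0.46,-0.094],0.24]
  ],
  "hand": 1
}}

```text
time_s: 2.7
tool_pos: [0.5492, 0.0223, 0.3014]
tool_rot: [180.0, -0.0, 148.4]
force: [-0.8, -0.6, 0.7]
grip_width: 0.0006
```

```bash
python3 - <<'E'
from h import *
look('wrist',['thumb','grip','drum_axis','stop_rail','selector'],'w1.png')
o=env.get_obs();print(o['time_s'],o['tool_pos'],o['tool_rot'],o['force'])
E
```

```text
wrist thumb 0.87 [362. 136.] 562 med [0.542 0.097 0.042] top [0.506 0.104 0.086] min [0.501 0.047 0.027] max [0.569 0.108 0.087]
wrist drum_axis 0.74 [346. 174.] 15059 med [0.572 0.062 0.013] top [0.597 0.04  0.11 ] min [ 0.481 -0.104  0.01 ] max [0.699 0.167 0.087]
wrist drum_axis 0.35 [565.  12.] 2052 med [0.552 0.455 0.014] top [0.554 0.447 0.034] min [0.513 0.423 0.001] max [0.57  0.501 0.037]
wrist stop_rail 0.9 [294. 177.] 991 med [ 0.537 -0.026  0.018] top [ 0.543 -0.025  0.058] min [ 0.506 -0.061  0.012] max [0.58  0.006 0.059]
wrist stop_rail 0.65 [350. 158.] 139 med [0.564 0.065 0.03 ] top [0.564 0.063 0.03 ] min [0.557 0.043 0.021] max [0.571 0.081 0.032]
wrist selector 0.55 [356. 142.] 584 med [0.542 0.097 0.042] top [0.506 0.104 0.086] min [0.501 0.047 0.013] max [0.569 0.109 0.087]
wrist selector 0.25 [347. 171.] 14754 med [0.572 0.062 0.013] top [0.602 0.039 0.088] min [ 0.481 -0.103  0.01 ] max [0.699 0.167 0.087]
3.0 [0.54947651 0.02107556 0.30134111] [1.79985946e+02 3.96822242e-03 1.48229983e+02] [-0.90099031 -0.05324507  0.27367734]
```

View pics/w1.png

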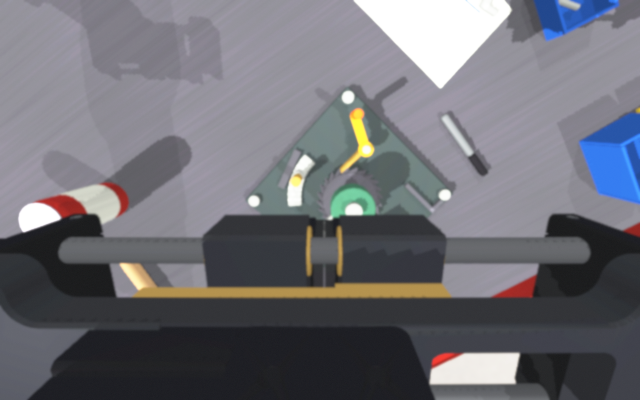

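Request:
{"method": "move_arm", "body": {
  "steps": [
    [[0.081,0.005,0.06],0],
    [[0.081,0.005,0.06],0],
    [[0.081,0.005,0.12],0],
    [[0.081,0.005,0.16],0],
    [[0.081,0.005,0.2],0],
    [[0.081,0.005,0.22],0],
    [[0.081,0.005,0.233],0],
    [[0.081,0.005,0.233],0],
    [[0.081,0.005,0.233],0],
    [[0.081,0.005,0.233],0]
  ]
}}

```text
time_s: 4.25
tool_pos: [0.4841, 0.068, 0.0692]
tool_rot: [179.9, 0.1, 148.2]
force: [-0.3, -0.8, 0.1]
grip_width: 0.0005
```

```bash
python3 - <<'E'
from h import *
c,T,im,d=look('wrist',['thumb'],'w2.png')
o=env.get_obs();print(o['time_s'],o['tool_pos'],o['tool_rot'],o['force'])
E
```

```text
wrist thumb 0.73 [384. 209.] 176 med [0.499 0.106 0.056] top [0.5   0.107 0.065] min [0.498 0.099 0.039] max [0.503 0.111 0.069]
4.35 [0.48382936 0.06801615 0.06895912] [1.79929736e+02 4.45412502e-02 1.48218158e+02] [-0.10139597 -0.57687569  0.41317068]
```

View pics/w2.png

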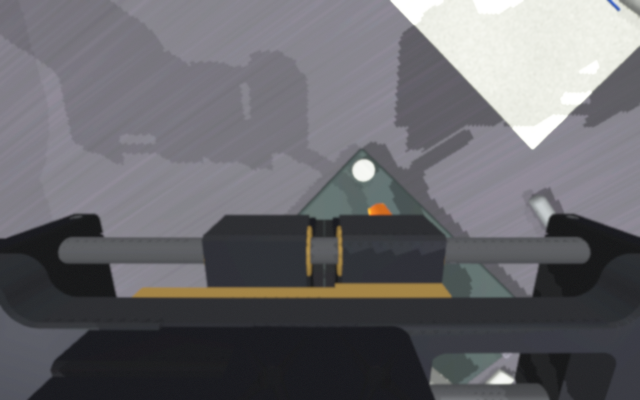

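Request:
{"method": "move_arm", "body": {
  "steps": [
    [[0.001,0.01,0],0],
    [[0.001,0.016,0],0],
    [[0.001,0.02,0],0],
    [[0.001,0.024,0],0],
    [[0.001,0.028,0],0],
    [[0.001,0.032,0],0],
    [[0.001,0.036,0],0],
    [[0.001,0.04,0],0],
    [[0.001,0.044,0],0],
    [[0.001,0.047,0],0],
    [[0.001,0.05,0],0],
    [[0.001,0.05,0],0]
  ]
}}

```text
time_s: 5.85
tool_pos: [0.5059, 0.1102, 0.0671]
tool_rot: [-179.7, -0.3, 148.2]
force: [-5.7, -2.0, 1.2]
grip_width: 0.0002
```

```bash
python3 - <<'E'
from h import *
for s in ('wrist','side','scene'): look(s,['thumb'])
E
```

```text
wrist thumb 0.55 [346. 209.] 152 med [0.508 0.126 0.055] top [0.508 0.126 0.062] min [0.506 0.118 0.039] max [0.513 0.131 0.065]
side thumb 0.75 [313. 232.] 222 med [0.516 0.122 0.045] top [0.512 0.125 0.084] min [0.507 0.055 0.021] max [0.571 0.131 0.086]
scene thumb 0.57 [336. 189.] 103 med [0.544 0.104 0.043] top [0.517 0.123 0.083] min [0.514 0.072 0.023] max [0.569 0.124 0.084]
scene thumb 0.33 [433. 153.] 818 med [0.517 0.471 0.016] top [0.521 0.468 0.034] min [0.467 0.426 0.   ] max [0.571 0.506 0.038]
```

Request:
{"method": "move_arm", "body": {
  "steps": [
    [[0,0.003,0],0],
    [[0,0.006,0],0],
    [[0,0.009,0],0],
    [[0,0.012,0],0],
    [[0,0.014,0],0],
    [[0,0.014,0],0]
  ]
}}

```text
time_s: 6.9
tool_pos: [0.5135, 0.1217, 0.0671]
tool_rot: [-179.7, -0.2, 148.2]
force: [-5.0, -2.2, 1.0]
grip_width: 0.0002
```

```bash
python3 - <<'E'
from h import *
for s in ('wrist','side','scene'): look(s,['thumb'])
E
```

```text
wrist thumb 0.7 [345. 210.] 126 med [0.517 0.136 0.05 ] top [0.517 0.137 0.057] min [0.516 0.128 0.036] max [0.522 0.141 0.061]
side thumb 0.63 [310. 233.] 148 med [0.521 0.136 0.059] top [0.521 0.136 0.084] min [0.515 0.083 0.021] max [0.568 0.142 0.086]
scene thumb 0.45 [337. 188.] 202 med [0.541 0.113 0.042] top [0.531 0.126 0.085] min [0.505 0.071 0.001] max [0.569 0.141 0.087]
```

Request:
{"method": "move_arm", "body": {
  "steps": [
    [[0,0.0015,0],0],
    [[0,0.003,0],0],
    [[0,0.003,0],0]
  ]
}}

```text
time_s: 7.58
tool_pos: [0.5153, 0.1237, 0.0672]
tool_rot: [-179.7, -0.2, 148.2]
force: [-4.7, -4.4, 0.4]
grip_width: 0.0003
```

Request:
{"method": "move_arm", "body": {
  "steps": [
    [[0,0.001,0],0],
    [[0,0.002,0],0],
    [[0,0.002,0],0]
  ]
}}

```text
time_s: 7.95
tool_pos: [0.5159, 0.1244, 0.067]
tool_rot: [-179.6, -0.2, 148.1]
force: [-5.7, -5.5, 2.1]
grip_width: 0.0006
```

Request:
{"method": "move_arm", "body": {
  "steps": [
    [[0,0.0015,0],0],
    [[0,0.0015,0],0]
  ]
}}

```text
time_s: 8.2
tool_pos: [0.516, 0.1246, 0.0669]
tool_rot: [-179.5, -0.3, 148.1]
force: [-8.8, -6.8, 4.3]
grip_width: 0.0006
```

Request:
{"method": "move_arm", "body": {
  "steps": [
    [[0,-0.012,0],0],
    [[0,-0.025,-0.01],0],
    [[0,-0.03,-0.07],0],
    [[0,-0.03,-0.13],0],
    [[0,-0.03,-0.14],0],
    [[0,-0.03,-0.14],0]
  ]
}}

```text
time_s: 8.95
tool_pos: [0.5043, 0.1028, 0.2094]
tool_rot: [179.8, 0.1, 148.2]
force: [-0.1, 0.0, 0.1]
grip_width: 0.0006
```

Request:
{"method": "move_arm", "body": {
  "steps": [
    [[-0.05,-0.018,0],0.18],
    [[-0.1,-0.036,0],0.36],
    [[-0.15,-0.055,0],0.54],
    [[-0.2,-0.07,0],0.72],
    [[-0.236,-0.084,0],0.9],
    [[-0.236,-0.084,0],1.08],
    [[-0.236,-0.084,0],1.257],
    [[-0.236,-0.084,0],1.257],
    [[-0.236,-0.084,0],1.257],
    [[-0.236,-0.084,0],1.257]
  ],
  "hand": -1
}}

```text
time_s: 10.2
tool_pos: [0.6599, -0.0928, 0.208]
tool_rot: [-180.0, -0.0, 76.3]
force: [0.6, -0.1, 0.0]
grip_width: 0.0856
```

```bash
python3 - <<'E'
from h import *
look('wrist',['grip','thumb'],'w3.png')
for s in ('side','scene'): look(s,['thumb','pawl_nose','grip'])
im,_=env.read_camera('side'); cv2.imwrite('pics/s3.png',cv2.resize(im[110:300,200:440,::-1],None,fx=2.5,fy=2.5))
o=env.get_obs();print(o['time_s'],o['tool_pos'],o['tool_rot'],o['force'],o['qpos'])
E
```

```text
wrist grip 0.98 [322. 195.] 581 med [ 0.659 -0.095  0.111] top [ 0.658 -0.098  0.111] min [ 0.648 -0.108  0.052] max [ 0.67  -0.087  0.113]
wrist thumb 0.61 [191.  34.] 1422 med [0.549 0.107 0.042] top [0.527 0.13  0.071] min [0.523 0.048 0.012] max [0.571 0.137 0.076]
side thumb 0.73 [311. 231.] 199 med [0.527 0.137 0.048] top [0.524 0.138 0.084] min [0.519 0.048 0.02 ] max [0.57  0.144 0.086]
side pawl_nose 0.6 [313. 205.] 1472 med [0.614 0.04  0.057] top [ 0.64  -0.044  0.1  ] min [ 0.573 -0.101  0.022] max [0.663 0.081 0.107]
side pawl_nose 0.47 [318. 224.] 39 med [0.566 0.056 0.029] top [0.566 0.058 0.029] min [0.559 0.044 0.019] max [0.572 0.073 0.032]
side grip 0.61 [184. 348.] 3348 med [0.522 0.467 0.014] top [0.516 0.468 0.033] min [0.468 0.428 0.001] max [0.569 0.507 0.035]
side grip 0.45 [330. 168.] 151 med [ 0.652 -0.092  0.093] top [ 0.655 -0.097  0.111] min [ 0.645 -0.106  0.061] max [ 0.665 -0.087  0.113]
scene thumb 0.72 [384. 141.] 237 med [0.404 0.334 0.007] top [0.411 0.337 0.008] min [0.33  0.288 0.002] max [0.484 0.386 0.011]
scene thumb 0.7 [339. 187.] 161 med [0.541 0.118 0.043] top [0.527 0.136 0.085] min [ 0.494  0.078 -0.   ] max [0.569 0.143 0.087]
scene grip 0.65 [279. 228.] 138 med [ 0.665 -0.101  0.1  ] top [ 0.658 -0.1    0.112] min [ 0.618 -0.112  0.001] max [ 0.67  -0.088  0.115]
10.8 [ 0.66015106 -0.09293019  0.20827076] [ 1.79994517e+02 -3.37379648e-03  7.61986255e+01] [-0.52019873 -0.12730396  0.9704587 ] [-26.54265741  24.66422322  44.29531894  81.8324021  -17.19444436
  80.40780669   4.16905915]
```

View pics/s3.png

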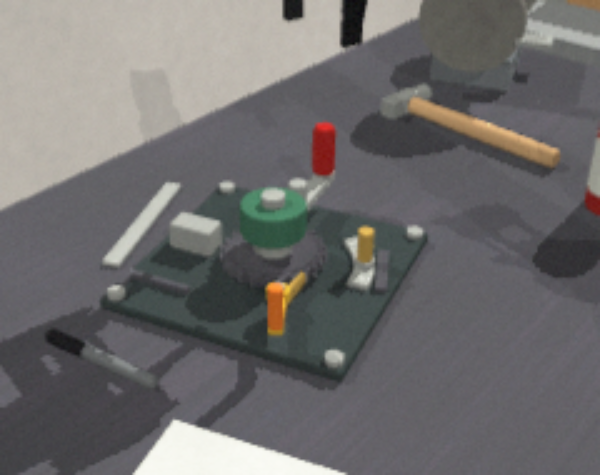

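Request:
{"method": "move_arm", "body": {
  "steps": [
    [[-0.006,-0.001,0.03],0],
    [[-0.006,-0.001,0.07],0],
    [[-0.006,-0.001,0.1],0],
    [[-0.006,-0.001,0.118],0],
    [[-0.006,-0.001,0.126],0],
    [[-0.006,-0.001,0.128],0],
    [[-0.006,-0.001,0.128],0]
  ]
}}

```text
time_s: 11.68
tool_pos: [0.6585, -0.0987, 0.0813]
tool_rot: [179.9, -0.0, 76.2]
force: [0.8, 0.3, 0.8]
grip_width: 0.0871
```

Request:
{"method": "move_arm", "body": {
  "steps": [
    [[0,0,0],0],
    [[0,0,0],0],
    [[0,0,0],0],
    [[0,0,0],0],
    [[0,0,0],0],
    [[0,0,0],0],
    [[0,0,0],0],
    [[0,0,0],0]
  ],
  "hand": 1,
  "squeeze": 40
}}

```text
time_s: 12.68
tool_pos: [0.6578, -0.0986, 0.0803]
tool_rot: [180.0, -0.0, 76.2]
force: [0.1, 0.5, -0.3]
grip_width: 0.0248
```

```bash
python3 - <<'E'
import numpy as np
a0=np.radians(286.1);y=np.radians(76.2);X=np.array([np.cos(y),np.sin(y)]);Y=np.array([np.sin(y),-np.cos(y)])
f=lambda d:.135*np.array([np.cos(a0+d),np.sin(a0+d)])
for d in np.r_[np.arange(0,.3,.05),np.arange(.2,-1.25,-.05)]:
    s=f(d)-f(0);print(round(d,2),np.round([s@X,s@Y],4),np.round(s+[.6578,-.0986],4))
E
```

```text
0.0 [0. 0.] [ 0.6578 -0.0986]
0.05 [0.0035 0.0058] [ 0.6642 -0.0966]
0.1 [0.0073 0.0113] [ 0.6706 -0.0942]
0.15 [0.0114 0.0167] [ 0.6768 -0.0915]
0.2 [0.0157 0.0219] [ 0.6828 -0.0886]
0.25 [0.0203 0.0269] [ 0.6887 -0.0853]
0.2 [0.0157 0.0219] [ 0.6828 -0.0886]
0.15 [0.0114 0.0167] [ 0.6768 -0.0915]
0.1 [0.0073 0.0113] [ 0.6706 -0.0942]
0.05 [0.0035 0.0058] [ 0.6642 -0.0966]
0.0 [0. 0.] [ 0.6578 -0.0986]
-0.05 [-0.0032 -0.0059] [ 0.6513 -0.1003]
-0.1 [-0.0061 -0.012 ] [ 0.6447 -0.1017]
-0.15 [-0.0087 -0.0182] [ 0.638  -0.1027]
-0.2 [-0.011  -0.0246] [ 0.6313 -0.1035]
-0.25 [-0.013 -0.031] [ 0.6245 -0.1038]
-0.3 [-0.0147 -0.0376] [ 0.6178 -0.1039]
-0.35 [-0.016  -0.0442] [ 0.6111 -0.1036]
-0.4 [-0.017  -0.0509] [ 0.6043 -0.1029]
-0.45 [-0.0176 -0.0576] [ 0.5977 -0.102 ]
-0.5 [-0.0179 -0.0643] [ 0.591  -0.1007]
-0.55 [-0.0179 -0.0711] [ 0.5845 -0.099 ]
-0.6 [-0.0176 -0.0778] [ 0.578  -0.0971]
-0.65 [-0.0169 -0.0845] [ 0.5717 -0.0948]
-0.7 [-0.0158 -0.0912] [ 0.5654 -0.0922]
-0.75 [-0.0145 -0.0978] [ 0.5593 -0.0893]
-0.8 [-0.0128 -0.1044] [ 0.5534 -0.0861]
-0.85 [-0.0108 -0.1108] [ 0.5476 -0.0826]
-0.9 [-0.0084 -0.1171] [ 0.542  -0.0788]
-0.95 [-0.0058 -0.1233] [ 0.5366 -0.0748]
-1.0 [-0.0028 -0.1294] [ 0.5314 -0.0705]
-1.05 [ 0.0004 -0.1353] [ 0.5265 -0.0659]
-1.1 [ 0.004  -0.1411] [ 0.5217 -0.0611]
-1.15 [ 0.0078 -0.1466] [ 0.5173 -0.056 ]
-1.2 [ 0.0119 -0.152 ] [ 0.513  -0.0508]
```

Request:
{"method": "move_arm", "body": {
  "steps": [
    [[0.0017,0.0029,0],0],
    [[0.0035,0.0058,0],0],
    [[0.0054,0.0085,0],0],
    [[0.0073,0.0113,0],0],
    [[0.0093,0.014,0],0],
    [[0.0114,0.0167,0],0],
    [[0.0135,0.0193,0],0],
    [[0.0135,0.0193,0],0]
  ]
}}

```text
time_s: 13.68
tool_pos: [0.6745, -0.0927, 0.0801]
tool_rot: [-179.4, 0.2, 76.0]
force: [-13.7, -1.6, 10.2]
grip_width: 0.0247
```

```bash
python3 - <<'E'
from h import *
for s in ('side','scene'): look(s,['pawl_nose'])
im,_=env.read_camera('side'); cv2.imwrite('pics/s4.png',cv2.resize(im[160:280,230:400,::-1],None,fx=3.5,fy=3.5))
o=env.get_obs();print(o['time_s'],o['tool_pos'],o['tool_rot'],o['force'],o['grip_width'])
E
```

```text
side pawl_nose 0.62 [314. 218.] 6141 med [0.596 0.061 0.013] top [0.617 0.025 0.088] min [ 0.478 -0.099  0.006] max [0.743 0.171 0.087]
side pawl_nose 0.61 [324. 228.] 87 med [0.545 0.065 0.028] top [0.545 0.066 0.029] min [0.535 0.041 0.011] max [0.554 0.087 0.031]
scene pawl_nose 0.39 [324. 192.] 48 med [0.547 0.063 0.03 ] top [0.546 0.064 0.031] min [0.537 0.044 0.019] max [0.556 0.081 0.034]
scene pawl_nose 0.24 [353. 263.] 413 med [0.797 0.056 0.006] top [0.796 0.054 0.006] min [ 0.761 -0.023 -0.001] max [0.832 0.127 0.01 ]
13.925 [ 0.67418659 -0.09278903  0.08010476] [-179.39071957    0.20814644   76.0349405 ] [-14.59215161  -2.58579455   9.21148672] 0.024639953149734817
```

View pics/s4.png

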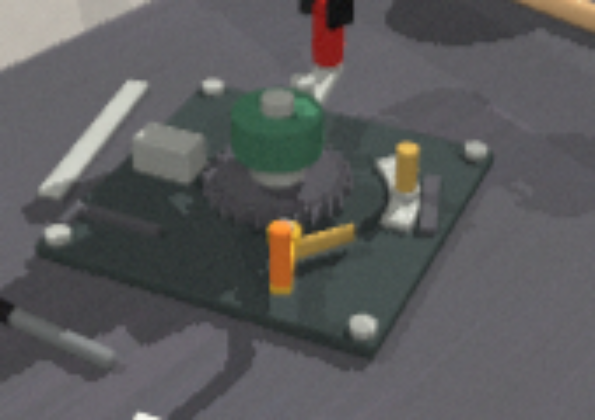

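Pawl nose is now about 81 mm from the axis, so it is clear (the brass arm at (325,240) no longer touches the teeth). Next I work out the arc rows for easing back.

```bash
cat > arc.py <<'E'
import numpy as np,sys
a0=np.radians(286.1);y=np.radians(76.2);X=np.array([np.cos(y),np.sin(y)]);Y=np.array([np.sin(y),-np.cos(y)])
f=lambda d:.135*np.array([np.cos(a0+d),np.sin(a0+d)])
def rows(start,end,step=.025):
    d=np.arange(start-step,end-1e-6,-step);s=[f(q)-f(start) for q in d]
    print(start,end,[[[round(float(q@X),4),round(float(q@Y),4),0],0] for q in s])
for a,b in ((.175,-.325),(-.325,-.775),(-.775,-.95)): rows(a,b)
rows(-.95,-1.25,.02)
E
python3 arc.py
```

```text
0.175 -0.325 [[[-0.0021, -0.0026, 0], 0], [[-0.0042, -0.0053, 0], 0], [[-0.0062, -0.008, 0], 0], [[-0.0081, -0.0108, 0], 0], [[-0.01, -0.0136, 0], 0], [[-0.0118, -0.0164, 0], 0], [[-0.0135, -0.0193, 0], 0], [[-0.0151, -0.0223, 0], 0], [[-0.0167, -0.0253, 0], 0], [[-0.0182, -0.0283, 0], 0], [[-0.0196, -0.0314, 0], 0], [[-0.021, -0.0345, 0], 0], [[-0.0222, -0.0376, 0], 0], [[-0.0234, -0.0408, 0], 0], [[-0.0245, -0.0439, 0], 0], [[-0.0256, -0.0472, 0], 0], [[-0.0265, -0.0504, 0], 0], [[-0.0274, -0.0537, 0], 0], [[-0.0282, -0.0569, 0], 0], [[-0.0289, -0.0602, 0], 0]]
-0.325 -0.775 [[[-0.0006, -0.0033, 0], 0], [[-0.0012, -0.0066, 0], 0], [[-0.0016, -0.01, 0], 0], [[-0.002, -0.0133, 0], 0], [[-0.0023, -0.0167, 0], 0], [[-0.0025, -0.0201, 0], 0], [[-0.0026, -0.0235, 0], 0], [[-0.0026, -0.0268, 0], 0], [[-0.0026, -0.0302, 0], 0], [[-0.0024, -0.0336, 0], 0], [[-0.0022, -0.0369, 0], 0], [[-0.0019, -0.0403, 0], 0], [[-0.0015, -0.0437, 0], 0], [[-0.001, -0.047, 0], 0], [[-0.0005, -0.0503, 0], 0], [[0.0002, -0.0536, 0], 0], [[0.0009, -0.0569, 0], 0], [[0.0017, -0.0602, 0], 0]]
-0.775 -0.95 [[[0.0009, -0.0033, 0], 0], [[0.0019, -0.0065, 0], 0], [[0.0029, -0.0097, 0], 0], [[0.004, -0.0129, 0], 0], [[0.0052, -0.016, 0], 0], [[0.0065, -0.0192, 0], 0], [[0.0079, -0.0222, 0], 0]]
-0.95 -1.25 [[[0.0011, -0.0024, 0], 0], [[0.0023, -0.0049, 0], 0], [[0.0036, -0.0073, 0], 0], [[0.0049, -0.0096, 0], 0], [[0.0062, -0.012, 0], 0], [[0.0076, -0.0143, 0], 0], [[0.009, -0.0166, 0], 0], [[0.0105, -0.0189, 0], 0], [[0.012, -0.0211, 0], 0], [[0.0136, -0.0233, 0], 0], [[0.0152, -0.0255, 0], 0], [[0.0168, -0.0276, 0], 0], [[0.0185, -0.0297, 0], 0], [[0.0203, -0.0318, 0], 0], [[0.022, -0.0338, 0], 0]]
```

Request:
{"method": "move_arm", "body": {
  "steps": [
    [[-0.0021,-0.0026,0],0],
    [[-0.0042,-0.0053,0],0],
    [[-0.0062,-0.008,0],0],
    [[-0.0081,-0.0108,0],0],
    [[-0.01,-0.0136,0],0],
    [[-0.0118,-0.0164,0],0],
    [[-0.0135,-0.0193,0],0],
    [[-0.0151,-0.0223,0],0],
    [[-0.0167,-0.0253,0],0],
    [[-0.0182,-0.0283,0],0],
    [[-0.0196,-0.0314,0],0],
    [[-0.021,-0.0345,0],0],
    [[-0.0222,-0.0376,0],0],
    [[-0.0234,-0.0408,0],0],
    [[-0.0245,-0.0439,0],0],
    [[-0.0256,-0.0472,0],0],
    [[-0.0265,-0.0504,0],0],
    [[-0.0274,-0.0537,0],0],
    [[-0.0282,-0.0569,0],0],
    [[-0.0289,-0.0602,0],0]
  ]
}}

```text
time_s: 16.42
tool_pos: [0.6105, -0.1033, 0.0801]
tool_rot: [-179.5, -0.0, 76.2]
force: [-10.8, 1.8, 7.1]
grip_width: 0.0244
```

Request:
{"method": "move_arm", "body": {
  "steps": [
    [[-0.0006,-0.0033,0],0],
    [[-0.0012,-0.0066,0],0],
    [[-0.0016,-0.01,0],0],
    [[-0.002,-0.0133,0],0],
    [[-0.0023,-0.0167,0],0],
    [[-0.0025,-0.0201,0],0],
    [[-0.0026,-0.0235,0],0],
    [[-0.0026,-0.0268,0],0],
    [[-0.0026,-0.0302,0],0],
    [[-0.0024,-0.0336,0],0],
    [[-0.0022,-0.0369,0],0],
    [[-0.0019,-0.0403,0],0],
    [[-0.0015,-0.0437,0],0],
    [[-0.001,-0.047,0],0],
    [[-0.0005,-0.0503,0],0],
    [[0.0002,-0.0536,0],0],
    [[0.0009,-0.0569,0],0],
    [[0.0017,-0.0602,0],0]
  ]
}}

```text
time_s: 18.68
tool_pos: [0.5538, -0.0859, 0.0801]
tool_rot: [-179.6, -0.1, 76.2]
force: [-7.6, 3.2, 6.3]
grip_width: 0.0246
```

Request:
{"method": "move_arm", "body": {
  "steps": [
    [[0.0009,-0.0033,0],0],
    [[0.0019,-0.0065,0],0],
    [[0.0029,-0.0097,0],0],
    [[0.004,-0.0129,0],0],
    [[0.0052,-0.016,0],0],
    [[0.0065,-0.0192,0],0],
    [[0.0065,-0.0192,0],0]
  ]
}}

```text
time_s: 19.55
tool_pos: [0.5369, -0.0744, 0.0801]
tool_rot: [-179.7, -0.1, 76.2]
force: [-7.2, 3.7, 6.1]
grip_width: 0.0245
```

Request:
{"method": "move_arm", "body": {
  "steps": [
    [[0.0006,-0.0012,0],0],
    [[0.0011,-0.0024,0],0],
    [[0.0017,-0.0037,0],0],
    [[0.0022,-0.0049,0],0],
    [[0.0028,-0.0061,0],0],
    [[0.0028,-0.0061,0],0]
  ]
}}

```text
time_s: 20.3
tool_pos: [0.5319, -0.0703, 0.0801]
tool_rot: [-179.7, -0.1, 76.2]
force: [-5.9, 4.1, 5.8]
grip_width: 0.0243
```

Request:
{"method": "move_arm", "body": {
  "steps": [
    [[0.0006,-0.0012,0],0],
    [[0.0012,-0.0024,0],0],
    [[0.0018,-0.0036,0],0],
    [[0.0018,-0.0036,0],0]
  ]
}}

```text
time_s: 20.8
tool_pos: [0.529, -0.0676, 0.0801]
tool_rot: [-179.7, -0.2, 76.2]
force: [-5.4, 4.0, 5.4]
grip_width: 0.0245
```

Request:
{"method": "move_arm", "body": {
  "steps": [
    [[0.0007,-0.0012,0],0],
    [[0.0013,-0.0024,0],0],
    [[0.0013,-0.0024,0],0]
  ]
}}

```text
time_s: 21.18
tool_pos: [0.5281, -0.0668, 0.0802]
tool_rot: [-179.9, -0.1, 76.2]
force: [-4.1, 4.5, 3.1]
grip_width: 0.0249
```

Request:
{"method": "move_arm", "body": {
  "steps": [
    [[0.0007,-0.0012,0],0],
    [[0.0013,-0.0024,0],0],
    [[0.0013,-0.0024,0],0]
  ]
}}

```text
time_s: 21.55
tool_pos: [0.5278, -0.0666, 0.0803]
tool_rot: [179.9, 0.0, 76.2]
force: [2.2, 1.6, -3.3]
grip_width: 0.0244
```

The load has left the hand and the TCP has stalled at (0.528, -0.067), as predicted from the pin. I'll let go, then lift straight up.

Request:
{"method": "move_arm", "body": {
  "steps": [
    [[0,0,0],0],
    [[0,0,0],0],
    [[0,0,0],0],
    [[0,0,0],0],
    [[0,0,0],0],
    [[0,0,0],0],
    [[0,0,0],0],
    [[0,0,0],0]
  ],
  "hand": -1
}}

```text
time_s: 22.55
tool_pos: [0.5268, -0.0663, 0.0803]
tool_rot: [-180.0, -0.0, 76.2]
force: [0.4, 0.9, -0.3]
grip_width: 0.0861
```

Request:
{"method": "move_arm", "body": {
  "steps": [
    [[0,0,-0.02],0],
    [[0,0,-0.06],0],
    [[0,0,-0.1],0],
    [[0,0,-0.15],0],
    [[0,0,-0.2],0],
    [[0,0,-0.2],0],
    [[0,0,-0.2],0]
  ]
}}

```text
time_s: 23.42
tool_pos: [0.5265, -0.0662, 0.2797]
tool_rot: [-180.0, -0.0, 76.2]
force: [-0.4, 0.6, 0.1]
grip_width: 0.0873
```

```bash
python3 - <<'E'
from h import *
for s in ('side','scene'): look(s,['grip','thumb','pawl_nose'])
im,_=env.read_camera('side'); cv2.imwrite('pics/s5.png',cv2.resize(im[100:300,200:460,::-1],None,fx=2.5,fy=2.5))
o=env.get_obs();print(o['time_s'],o['tool_pos'],o['force'],o['grip_width'])
E
```

```text
side grip 0.8 [363. 188.] 213 med [ 0.523 -0.06   0.089] top [ 0.526 -0.065  0.11 ] min [ 0.515 -0.074  0.059] max [ 0.537 -0.055  0.112]
side thumb 0.82 [312. 228.] 233 med [0.533 0.116 0.042] top [0.524 0.139 0.084] min [0.518 0.049 0.012] max [0.556 0.144 0.085]
side thumb 0.31 [258. 198.] 293 med [0.792 0.06  0.005] top [0.792 0.06  0.005] min [ 0.754 -0.025 -0.002] max [0.835 0.134 0.008]
side pawl_nose 0.63 [322. 228.] 106 med [0.546 0.066 0.027] top [0.546 0.068 0.029] min [0.536 0.031 0.011] max [0.563 0.089 0.031]
scene grip 0.54 [280. 189.] 130 med [ 0.535 -0.069  0.099] top [ 0.529 -0.068  0.111] min [ 0.46 -0.08  0.  ] max [ 0.54  -0.056  0.114]
scene grip 0.4 [349. 265.] 416 med [0.8   0.046 0.006] top [0.798 0.049 0.006] min [ 0.759 -0.026  0.002] max [0.834 0.13  0.01 ]
scene thumb 0.46 [340. 183.] 142 med [0.539 0.121 0.042] top [0.528 0.136 0.082] min [0.488 0.053 0.001] max [0.566 0.147 0.086]
scene pawl_nose 0.5 [335. 189.] 177 med [0.543 0.1   0.041] top [0.527 0.137 0.084] min [0.524 0.048 0.021] max [0.569 0.142 0.087]
23.875 [ 0.52664834 -0.06636859  0.27990444] [-0.21796159 -0.30972172  0.61992581] 0.08705308889493588
```

View pics/s5.png

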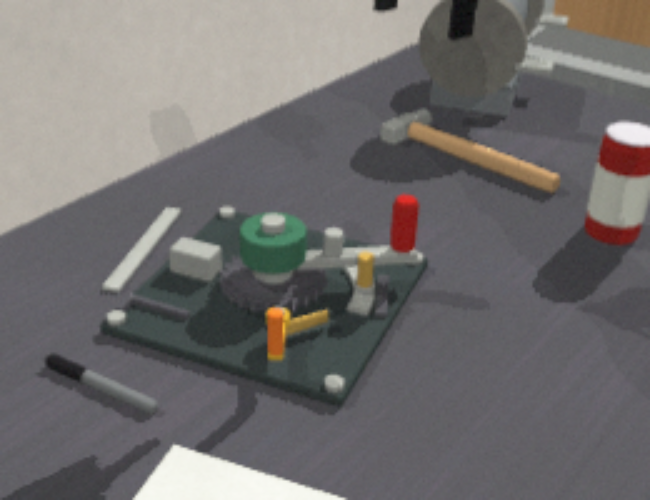

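The crank arm lies against the brass pin, with the grip at (404,222) and the pin at (365,270). The pawl is clear, the lever is over, and the other things on the bench haven't moved.

```bash
python3 -c "
from cell import env
env.sign_off()"
```

```text
the job is handed in; nothing more can be done
```

The bender is unwound and resting on its stop, with the pawl left off. I handed the job in at about 24 s on the robot's clock.

- **Pawl lever:** I pushed it over with closed fingers to the end of its travel. The force at the tool was about 5 to 6 N on the way and peaked at about 12 N at the end stop.
- **Winding on:** I gripped the red sleeve at 40 N and wound the crank on by about 0.13 rad. The camera then put the pawl nose about 80 mm from the axis, clear of the teeth.
- **Easing back:** I let the crank back at about 0.2 rad/s, slower near the end. The load left the hand at about 0.2 rad, where the camera's fix on the stop pin predicted contact. I then opened the fingers and lifted straight up.

**Last checks:**
- Grip at (0.527, -0.066), the same place as when I let go.
- Lever tip at (0.524, 0.138), fully released.
- Force on the tool about zero.
- The strip, marker, hammer, oil can and hex key look unmoved in the side view. The wrench and tray were outside that last picture, but the arm never went near them.

None of these checks failed. The pawl finder gave a few false hits, and I went by the picture instead.

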